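# Load the vial carrier through the flap of the conditioner

### The arm

A 7-joint arm with a two-finger parallel gripper is mounted at the origin on a cart in front of the work surface, level with it; the furniture and walls round the work are solid. World frame = base frame: x ahead of the robot, y to its left, z up, the work surface at z = 0. Lengths are in m, angles in rad, forces in N, time in s.
With the tool pointing down it reaches from about 0.4 to 0.85 m from the base axis. Payload 10.4 kg.
Tool frame: the origin (TCP) lies midway between the tips of the shut fingers; the grasp point (between the pads) lies 19 mm behind it (r.grasp_offset is the distance from the TCP to the grasp point, in m); x points along the fingers, y is the direction in which the jaws open and shut, and the axes are right-handed (so a half turn about x gives the same grasp; the last joint's range is limited). The gripper opens to 87 mm and grips with 3 to 60 N. Pads are 19 mm wide; open, the fingers measure 117 mm over their backs; the gripper's body (75 mm by 190 mm) begins 51 mm behind the grasp point.
Start: joints at [1.26, 0.332, -0.065, 1.46, 0.022, 1.35, -0.088], TCP at [0.177, -0.599, 0.223] pointing down, gripper open.
Joint ranges: [-2.6, 2.6], [-0.5, 2.12], [-1.47, 1.34], [0.16, 2.42], [-1.27, 4.41], [0.06, 2.06], [-2.6, 2.6]. Speed limits (rad/s): [2.22, 2.22, 2.79, 2.79, 3.14, 3.14, 3.14].

### API

Orientations are given as a unit quaternion [x, y, z, w].
In Python, from bench import r, vision, close_job gives the robot as it stands. The module is installed in compiled form; this text tells all that it offers.
- The arm moves only by the shell command python3 -m pendant 'ROWS' [OPENING] [FORCE]. ROWS is text: rows parted by semicolons, each of 6 numbers parted by spaces: the shift along the tool's x, y, z in units of 0.25 m (1.0 is 0.25 m), then the turn, a rotation vector about the tool's x, y, z in units of 1.5 rad (1.0 is 1.5 rad). A call has 1 to 8 rows; each row is the pose to reach, as a shift and turn from the pose commanded when the call began, along the tool's axes at that moment; what a row does not reach only later rows make up. A row lasts 1/10 s, in which the tool goes at most 50 mm and 8.59 degrees, less where a joint would pass 70% of its speed; a pose out of reach is approached as far as the arm can. A call with a number of a shift or a turn outside -1 to 1 is refused whole. A call with a gripper value outside its range is refused whole. OPENING is the gripper command: -1 is shut, 1 is fully open, values between are in proportion, set as the call begins (- or left out, the last holds). The fingers move at their own pace and stop on an object; FORCE is the grip in N (left out, the last holds). Time passes only in rows, so rows that repeat a pose let the fingers close. It gives the time, the measured TCP pose, the force and the opening at its end, in the units of the state.
- r.read_state(): the state, without advancing time (a new reading comes with each control period).
- vision.camera(name): name is "scene" or "top" or "wrist"; returns (picture, depth): 384x512x3 uint8, blue, green, red; 384x512 float32, m along the optical axis (not along the pixel's ray), 0 where there is no reading.
- vision.get_calibration(name): a dict with "camera_matrix" (3x3 intrinsics, pixels), "rvec" (rotation vector, rad) and "tvec" (3), from world to camera coordinates, as OpenCV has them. Camera axes: x right, y down, z forward; pixel columns grow to the right and rows downward; lengths in m; the calibration is good to about 2 mm. A picture is of the moment at which its call begins: read the wrist's pose just before it. get_calibration takes no time and is no camera call; for the wrist camera it gives the pose at the moment of the call.
- close_job(): hands the job in, once; it reports no verdict.
The state is a dict: "time": time; "joint_positions": joint angles; "joint_vel": joint speeds; "joint_torque": joint torques, N m; "ee_pos": TCP position; "eef_rot": TCP orientation; "ft_force": force on the tool from outside, world axes, zero at the start; "torque": the same for the moment, N m; "width": finger opening in m.
Only numpy, scipy, OpenCV 4.12 (cv2) and the standard library are available. Lean on these libraries where they do the work, as an engineer would, in place of code of your own. Each camera call takes 0.05 s, during which the arm holds its last target. There are 200 camera calls.

### The job

Take the push rod by its handle and use it to push the vial carrier along the trough, through the swing flap and into the vial conditioner until it comes up against the sprung stop inside, which you have to feel for; press that stop in a few millimetres, gently and without ramming it, and do not touch the carrier with the fingers. Draw the rod out so that the flap falls shut behind the carrier and lay the rod flat on the worktop, clear of the conditioner and its trough. Roll the thumbwheel on the conditioner's roof with a fingertip until 5 stands on top, and leave the bottle, the beaker and the tin where they are.

Things in the scene. Friction and masses are not known exactly. Their poses are not given: they have to be found in the camera images.
- oven: Vial conditioner, fixed: white box with grey lid sheet, 206 long, 124 wide, 83 high, an open aluminium trough before its mouth. Origin on the worktop below the flap's hinge line, mid mouth; x points into the box (push direction), y left of that, z up. The box spans x -6 to +200. On its roof two wheel cheeks, 22 high and 70 long, flank the thumbwheel.
- trough (a point): Middle of the trough's outer end, on its floor, 4 mm above the worktop, 160 mm before the hinge line. The floor runs level from here into the box. Side rails from 2 mm inside this end up to the box: inner faces 25 mm either side of the middle, outer faces 30 mm, tops 14 mm above the worktop.
- mouth (a point): Middle of the mouth on the flap's hinge line, 53 mm above the worktop. The mouth is 54 wide and open from 4 to 58 mm above the worktop; behind it a straight tunnel 54 wide, its ceiling 62 mm above the worktop.
- flap (a joint): Steel flap, 49 wide, 45 long, 3 thick, hung in the mouth. 0 = hanging shut, up to 1.5 rad swung inward; falls shut by itself, never opens outward, opens under less than 1 N. It rides on top of whatever is under it and drops behind the carrier only when the carrier's rear face is at least 43 mm inside the hinge line.
- plunger (a joint): Sprung home stop deep in the tunnel, out of sight. 0 = sprung out, 0.008 m = fully in; starts to move at 3.6 N, fully in at 11 N, then rigid. Its place varies: the carrier's rear face is 55 to 79 mm inside the hinge line when its front first touches. Press it by more than 0.003. Let go, it pushes the carrier back a few mm.
- thumbwheel (a joint): Black thumbwheel with white digits 0 to 9 on its rim, diameter 60, 20 wide, axis along the conditioner's y. Value in rad: the digit on top is value / 0.628, so 5 on top is 3.14; range 0 to 5.65. Grows when the top of the rim is drawn toward the mouth (conditioner's -x). No clicks: turns under about 2 N at the rim, stays where left.
- wheel_top (a point): Topmost point of the thumbwheel's rim, 120 mm above the worktop, 115 mm inside the hinge line; it does not turn with the wheel. The wheel's axis is 30 mm below it, and the cheeks' tops 15 mm below it.
- carrier: Vial carrier: aluminium block 80 long (x), 44 wide (y), 34 high with eight flush vial caps in its top, 175 to 325 g, standing in the trough in front of the flap. Origin in the middle of its underside; its x axis points along the trough to the flap.
- push_rod: Push rod, 175 long, 140 g, lying on the worktop on the robot's side of the trough, plate toward the conditioner: grey handle 70 long, 14 wide, 28 high; an 8 mm square steel bar along x, its top 28 mm above the underside; at the far end a steel pusher plate 30 wide, 26 high, 6 thick below the bar's top. Origin mid handle on its underside; the plate's front face is at x = +140 mm; z up.
- amber_bottle: Bystander: amber screw-cap bottle, 66 in diameter, 132 high, origin under its middle.
- beaker: Bystander: glass beaker, 57 in diameter, 72 high, origin under its middle.
- tin: Bystander: flat round tin, 55 in diameter, 18 high, between robot and conditioner, origin under its middle.
Things that resemble listed ones, but are neither listed nor needed, are in the scene too. There is more than one size of the push_rod; the job needs the middle-sized.

How it is judged:
On the way:
1. the carrier has been pushed through the flap and presses the home stop in by more than 3 mm (value of joint plunger above 0.003 m and x of carrier in the frame of oven above 0.085 m), for 0.1 s.
At the end, for the whole second after the job is handed in: The carrier stands wholly inside (its middle at least 85 mm inside the hinge line) and at rest, the flap hangs shut (within 0.1 rad), the thumbwheel shows 5 on top (3.14 within 0.27 rad), and the push rod lies flat (within 0.07 rad) and still on the worktop, clear of the conditioner and its trough (x of carrier in the frame of oven above 0.085 m and value of joint flap below 0.1 rad and value of joint thumbwheel between 2.87 and 3.41 rad and height (world z) of push_rod between -0.006 and 0.0115 m and angle between push_rod's own x axis and vertical between 1.5 and 1.64 rad and linear speed of each of push_rod, carrier below 0.01 m/s and contact force between push_rod and oven below 0.05 N); the robot touches nothing.
It fails at once if the fingers touch the carrier (contact force between the fingers and carrier above 0.5 N).
It fails at once if the carrier is rammed: the rod pushes it with more than 35 N (contact force between push_rod and carrier above 35 N).
It fails at once if the bottle, the beaker or the tin is moved by more than 30 mm (distance of any of amber_bottle, beaker, tin from where it was at the start of the episode above 0.03 m).
It also fails if it takes over 72 s, if anything falls off the work surface, if the arm or the gripper's body presses on something with over 40 N, if the wrist force passes 120 N, or if a joint passes its speed limit or range.

## Working session

There is one attempt and no reset: what is moved stays moved. The work goes in short steps, Python scripts to look and compute and a shell command to move; the robot and the scene stay as the last step left them, time stands still between calls to the robot, and variables do not carry over. Pictures are saved under pics/ and viewed, about 8 in all and at most 12, crops included, and the job is handed in when it is done.

```bash
mkdir -p pics; cat > h.py <<'E'
from bench import r, vision, close_job
import numpy as np, cv2
from scipy.spatial.transform import Rotation as R
def cal(n):
    c=vision.get_calibration(n);K=np.array(c["camera_matrix"]);Rm=cv2.Rodrigues(np.array(c["rvec"],float))[0];t=np.array(c["tvec"],float).ravel()
    return K,Rm,t
def grab(n,f=None):
    k=cal(n);p,d=vision.camera(n)
    if f: cv2.imwrite("pics/"+f,p)
    np.savez("%s.npz"%n,p=p,d=d,K=k[0],R=k[1],t=k[2])
    return p,d,k
def cloud(d,k):
    K,Rm,t=k;v,u=np.mgrid[:d.shape[0],:d.shape[1]]
    c=np.stack([(u-K[0,2])/K[0,0]*d,(v-K[1,2])/K[1,1]*d,d],-1)
    return (c-t)@Rm
def onplane(u,v,z,k):
    K,Rm,t=k;ray=Rm.T@np.linalg.inv(K)@np.array([u,v,1.]);o=-Rm.T@t
    return o+ray*(z-o[2])/ray[2]
def load(n):
    a=np.load("%s.npz"%n);return a['p'],a['d'],(a['K'],a['R'],a['t'])
E
python3 - <<'E'
from h import *
s=r.read_state();print({k:np.round(v,3) for k,v in s.items()},r.grasp_offset)
a,_,k=grab("scene","s0.png");b,_,k2=grab("top","t0.png")
for k in(k,k2):print((-k[1].T@k[2]).round(3),k[1].round(2).tolist(),k[0][0,0])
E
```

```text
{'time': np.float64(0.0), 'joint_positions': array([ 1.26 ,  0.333, -0.065,  1.461,  0.022,  1.35 , -0.088]), 'joint_vel': array([-0.   , -0.   , -0.   ,  0.   ,  0.   , -0.003, -0.   ]), 'joint_torque': array([-0.0000e+00, -6.2326e+01,  2.4000e-02, -3.8989e+01, -6.1000e-02,
        4.0000e-02,  0.0000e+00]), 'ee_pos': array([ 0.177, -0.599,  0.222]), 'eef_rot': array([-0.7  , -0.102,  0.7  , -0.101]), 'ft_force': array([-0.048,  0.182,  0.243]), 'torque': array([-0.015, -0.032, -0.011]), 'width': np.float64(0.087)} 0.0187
[-0.04   0.848  0.687] [[-0.89, -0.46, -0.0], [-0.24, 0.47, -0.85], [0.39, -0.75, -0.53]] 349.8703912655144
[ 0.251 -0.023  1.325] [[0.02, -1.0, -0.01], [-0.99, -0.02, -0.15], [0.15, 0.01, -0.99]] 381.7185266568474
```

View pics/t0.png

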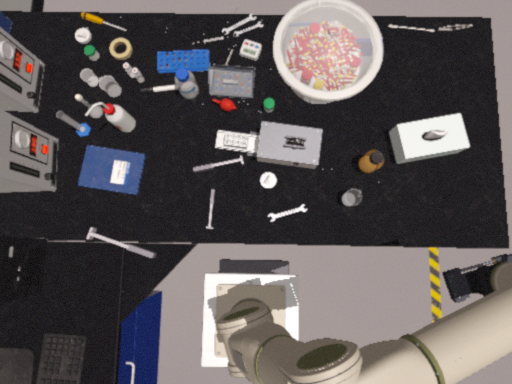

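View pics/s0.png

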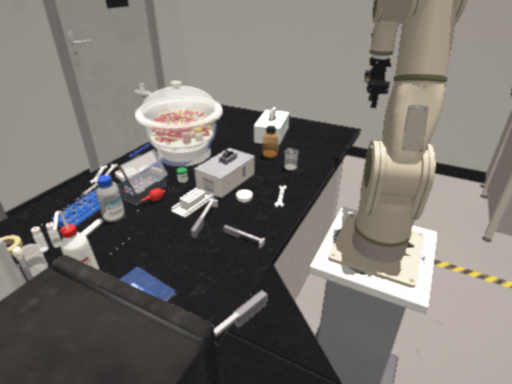

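The top view has the oven at (290,145), with its trough running left to about (217,142). Three rods could be meant: A near (218,164), B near (211,209) and C near (120,243). Next I'll measure their lengths and enlarge the area.

```bash
python3 - <<'E'
from h import *
p,d,k=load("top");X=cloud(d,k)
c=p[105:265,80:340];cv2.imwrite("pics/t0c.png",cv2.resize(c,None,fx=3,fy=3,interpolation=cv2.INTER_CUBIC)[:600,:800])
g=p.min(2)
for nm,(u0,v0,u1,v1) in dict(A=(188,152,248,176),B=(203,183,220,235),C=(80,222,160,262)).items():
    m=np.zeros(g.shape,np.uint8);m[v0:v1,u0:u1]=(g[v0:v1,u0:u1]>60)
    n,l,st,_=cv2.connectedComponentsWithStats(m)
    i=1+np.argmax(st[1:,4]);ys,xs=np.where(l==i)
    P=np.array([onplane(x,y,.02,k) for x,y in zip(xs,ys)])[:,:2]
    print(nm,st[i],"rect",cv2.minAreaRect(P.astype(np.float32)),"zmed",np.median(X[ys,xs,2]).round(3))
    c=P.mean(0);u=np.linalg.svd(P-c)[2][0];s=(P-c)@u;w=(P-c)@np.array([-u[1],u[0]])
    for a in np.arange(s.min(),s.max(),.012):
        q=(s>=a)&(s<a+.012)
        if q.any():print("  ",(c+u*(a+.006)).round(3),np.ptp(w[q]).round(3),np.median(X[ys[q],xs[q],2]).round(3))
E
```

```text
A [192 154  53  18 294] rect ((0.5275143384933472, 0.123356893658638), (0.03701832517981529, 0.18231599032878876), 10.181978225708008) zmed 0.024
   [0.504 0.205] 0.018 0.026
   [0.507 0.194] 0.02 0.026
   [0.509 0.182] 0.019 0.027
   [0.512 0.17 ] 0.021 0.026
   [0.515 0.159] 0.02 0.025
   [0.518 0.147] 0.02 0.026
   [0.52  0.135] 0.017 0.024
   [0.523 0.124] 0.015 0.022
   [0.526 0.112] 0.017 0.004
   [0.529 0.1  ] 0.015 0.025
   [0.531 0.089] 0.015 0.023
   [0.534 0.077] 0.017 0.002
   [0.537 0.065] 0.015 0.026
   [0.54  0.054] 0.017 0.025
   [0.542 0.042] 0.037 0.008
   [0.545 0.03 ] 0.022 0.001
B [205 188  11  42 208] rect ((0.36764276027679443, 0.14437544345855713), (0.027603330090641975, 0.14119023084640503), 88.9873046875) zmed 0.016
   [0.432 0.138] 0.017 0.003
   [0.42  0.139] 0.015 0.019
   [0.408 0.14 ] 0.015 0.02
   [0.396 0.14 ] 0.018 0.019
   [0.384 0.141] 0.015 0.018
   [0.372 0.142] 0.014 0.002
   [0.36  0.142] 0.011 0.01
   [0.348 0.143] 0.014 0.003
   [0.336 0.144] 0.014 0.002
   [0.324 0.144] 0.011 0.011
   [0.312 0.145] 0.024 0.003
   [0.3   0.146] 0.027 0.019
C [ 80 226  76  33 580] rect ((0.24936436116695404, 0.4489867091178894), (0.2617145776748657, 0.060013823211193085), 78.52745819091797) zmed 0.034
   [0.209 0.33 ] 0.021 0.029
   [0.213 0.341] 0.023 0.035
   [0.216 0.353] 0.023 0.038
   [0.219 0.364] 0.022 0.036
   [0.223 0.376] 0.023 0.036
   [0.226 0.387] 0.04 0.036
   [0.229 0.399] 0.039 0.035
   [0.233 0.41 ] 0.034 0.034
   [0.236 0.422] 0.031 0.03
   [0.239 0.433] 0.024 0.001
   [0.242 0.445] 0.019 0.035
   [0.246 0.456] 0.017 0.035
   [0.249 0.468] 0.017 0.035
   [0.252 0.48 ] 0.017 0.035
   [0.256 0.491] 0.02 0.035
   [0.259 0.503] 0.024 0.031
   [0.262 0.514] 0.028 0.006
   [0.266 0.526] 0.031 0.035
   [0.269 0.537] 0.04 0.008
   [0.272 0.549] 0.045 0.032
   [0.276 0.56 ] 0.06 0.001
   [0.279 0.572] 0.008 -0.006
```

View pics/t0c.png

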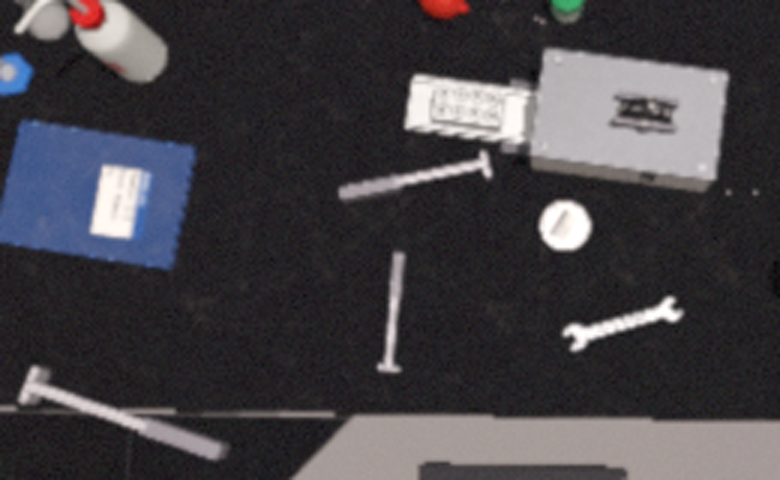

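The crop shows A at crop (415,177), i.e. (218,164) in the full view. It measures about 180 mm long and 27 mm high, so it fits the 175 mm rod. B is about 140 mm and 20 mm high, and C about 250 mm and 36 mm high, so the middle-sized rod is A. Its handle is at the left end and the plate is toward the conditioner. The next step is to measure the oven, wheel and tin.

```bash
python3 - <<'E'
from h import *
p,d,k=load("top");X=cloud(d,k)
m=((abs(X[...,2]-.083)<.012)).astype(np.uint8);m[:, :235]=0;m[:,345:]=0;m[:110]=0;m[185:]=0
n,l,st,_=cv2.connectedComponentsWithStats(m);i=1+np.argmax(st[1:,4]);ys,xs=np.where(l==i)
P=np.array([onplane(x,y,.083,k) for x,y in zip(xs,ys)])[:,:2]
print(st[i],cv2.minAreaRect(P.astype(np.float32)),np.median(X[ys,xs,2]))
# roof by colour too
hull=cv2.boxPoints(cv2.minAreaRect(P.astype(np.float32)));print(hull.round(3))
q=(X[...,2]>.095)&(X[...,2]<.14);q[:, :265]=0;q[:,325:]=0;q[:125]=0;q[165:]=0
ys,xs=np.where(q);print("wheel/cheek",X[q].mean(0).round(3),X[q].min(0).round(3),X[q].max(0).round(3))
for nm,(u0,v0,u1,v1),z in [("carrier",(212,125,262,158),.03),]:
    q=np.zeros(q.shape,bool);q[v0:v1,u0:u1]=1;q&=(X[...,2]>.028)&(X[...,2]<.048)
    P=X[q][:,:2].astype(np.float32);print(nm,cv2.minAreaRect(P),cv2.boxPoints(cv2.minAreaRect(P)).round(3),np.median(X[q][:,2]))
s=r.read_state();print(R.from_quat(s["eef_rot"]).as_matrix().round(3))
K,Rm,t=cal("wrist");T=R.from_quat(s["eef_rot"]).as_matrix()
print("cam in tool",(T.T@(-Rm.T@t-s["ee_pos"])).round(3),"cam axes in tool",(T.T@Rm.T).round(2).tolist(),K[0,0])
E
```

```text
[ 256  122   66   43 2001] ((0.585968017578125, -0.11970511078834534), (0.20625492930412292, 0.12496544420719147), 83.02349853515625) 0.0833318785153456
[[ 0.511 -0.214]
 [ 0.635 -0.23 ]
 [ 0.661 -0.025]
 [ 0.536 -0.01 ]]
wheel/cheek [ 0.582 -0.137  0.109] [ 0.563 -0.172  0.095] [ 0.605 -0.102  0.124]
carrier ((0.6071804165840149, 0.06259553134441376), (0.08026167750358582, 0.04572315886616707), 82.8503189086914) [[0.58  0.026]
 [0.625 0.02 ]
 [0.635 0.1  ]
 [0.589 0.105]] 0.03803450123491368
[[-0.     0.284 -0.959]
 [ 0.001 -0.959 -0.284]
 [-1.    -0.001  0.   ]]
cam in tool [-0.163 -0.    -0.083] cam axes in tool [[-0.0, -0.3, 0.95], [1.0, 0.0, 0.0], [-0.0, 0.95, 0.3]] 326.60574282762394
```

```bash
cat > plan.py <<'E'
# usage: plan.py "x y z yawdeg" ...: tool down, tool z axis at yaw; prints rows (units) from current pose, one cumulative pose per arg
from h import *; import sys
s=r.read_state();p=np.array(s["ee_pos"]);T=R.from_quat(s["eef_rot"])
print("t",round(float(s["time"]),2),"tcp",p.round(4),"zyaw",np.degrees(np.arctan2(*T.as_matrix()[1::-1,2])).round(1),"w",round(float(s["width"]),4),"F",np.round(s["ft_force"],1))
for a in sys.argv[1:]:
    x,y,z,w=map(float,a.split());c,q=np.cos(np.radians(w)),np.sin(np.radians(w))
    G=R.from_matrix(np.array([[0,0,-1],[0,0,0],[c,q,0]]).T+np.outer(np.cross([c,q,0],[0,0,-1]),[0,1,0]))
    sh=T.inv().apply(np.array([x,y,z])-p)/.25;tu=(T.inv()*G).as_rotvec()/1.5
    print(sh.round(3),tu.round(3))
E
python3 plan.py "0.4 -0.38 .25 -130" "0.54 0.13 .22 -80"
```

```text
t 0.1 tcp [ 0.1773 -0.599   0.2218] zyaw -163.5 w 0.0869 F [-0.8 -1.1  0.5]
[-0.112 -0.587 -1.103] [-0.39  -0.     0.001]
[ 0.01  -2.384 -2.219] [-0.972 -0.001  0.001]
```

```bash
python3 -m pendant '-0.1 -0.6 -1 -0.4 0 0;-0.1 -0.6 -1 -0.4 0 0;-0.1 -0.6 -1 -0.4 0 0;-0.1 -0.6 -1 -0.4 0 0;-0.1 -0.6 -1 -0.4 0 0;-0.1 -0.6 -1 -0.4 0 0;-0.1 -0.6 -1 -0.4 0 0' 1 20; python3 plan.py "0.5 -.17 .24 -105" "0.54 0.13 .22 -80"
```

```text
time: 0.8
ee_pos: [0.3795, -0.3791, 0.2482]
eef_rot: [0.638, 0.307, -0.636, 0.307]
ft_force: [0.0, -0.8, 0.6]
width: 0.0874
t 0.8 tcp [ 0.3795 -0.3791  0.2482] zyaw -128.6 w 0.0874 F [ 0.  -0.8  0.6]
[ 0.035 -0.145 -0.954] [-0.274 -0.001 -0.001]
[ 0.116 -0.768 -1.992] [-0.565 -0.001 -0.001]
```

```bash
python3 -m pendant '0 -0.15 -0.95 -0.27 0 0;0 -0.15 -0.95 -0.27 0 0;0 -0.15 -0.95 -0.27 0 0;0 -0.15 -0.95 -0.27 0 0;0 -0.15 -0.95 -0.27 0 0;0 -0.15 -0.95 -0.27 0 0' >/dev/null; python3 plan.py "0.54 0.13 .22 -80"
```

```text
t 1.4 tcp [ 0.4976 -0.1707  0.2475] zyaw -105.4 w 0.0872 F [-1.  -0.   0.2]
[ 0.113 -0.157 -1.205] [-0.296 -0.001 -0.001]
```

```bash
python3 -m pendant '0.1 -0.15 -1 -0.3 0 0;0.1 -0.15 -1 -0.3 0 0;0.1 -0.15 -1 -0.3 0 0;0.1 -0.15 -1 -0.3 0 0;0.1 -0.15 -1 -0.3 0 0;0.1 -0.15 -1 -0.3 0 0;0.1 -0.15 -1 -0.3 0 0' >/dev/null; python3 -m pendant '0 0 -0.25 0 0 0;0 0 -0.25 0 0 0;0 0 -0.25 0 0 0' ; python3 - <<'E'
from h import *
p,d,k=grab("wrist","w1.png")
X=cloud(d,k);print("table z",np.median(X[...,2]).round(4))
E
```

```text
time: 2.4
ee_pos: [0.5169, 0.1363, 0.2226]
eef_rot: [0.455, 0.541, -0.455, 0.542]
ft_force: [1.0, -0.5, 0.2]
width: 0.0871
table z 0.001
```

View pics/w1.png

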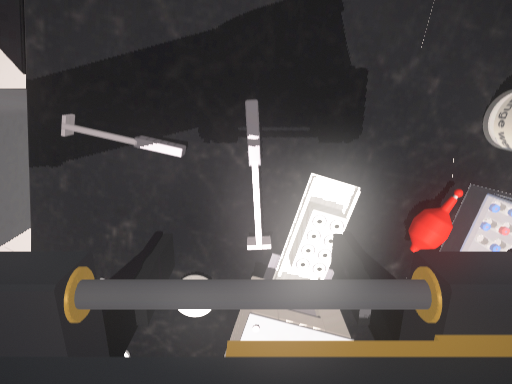

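The wrist view shows the rod with its handle from (253,100) to (254,165) and its plate at (259,243). The trough's outer end runs from (313,175) to (358,187), and the carrier's caps are around (317,240).

```bash
python3 - <<'E'
from h import *
p,d,k=load("wrist");X=cloud(d,k)
m=np.zeros(d.shape,bool);m[92:256,238:276]=1;m&=X[...,2]>.014
ys,xs=np.where(m);Z=X[m]
c=np.median(Z[:,:2],0)
h=m.copy();h[160:]=0;P=X[h][:,:2].astype(np.float32);print("handle",cv2.minAreaRect(P),cv2.boxPoints(cv2.minAreaRect(P)).round(4).tolist(),"z",np.median(X[h][:,2]).round(4))
b=m.copy();b[:172]=0;b[236:]=0;B=X[b];H=X[h]
L=np.array([[np.median(X[v][m[v]][:,0]),np.median(X[v][m[v]][:,1])] for v in list(range(104,234,3)) if m[v].any()])
vx,vy,x0,y0=cv2.fitLine(L.astype(np.float32),cv2.DIST_HUBER,0,.001,.001).ravel();u=np.array([vx,vy]);u*=-np.sign(u[1])
s=(Z[:,:2]-[x0,y0])@u;w=(Z[:,:2]-[x0,y0])@[-u[1],u[0]]
q=abs(w)<.02
print("rod dir",u.round(4),"yaw",np.degrees(np.arctan2(u[1],u[0])).round(2),"len",np.percentile(s,[0.3,99.7]).round(4))
print("rear end",(np.array([x0,y0])+u*np.percentile(s,.3)).round(4),"bar z",np.median(B[:,2]).round(4))
print("mid handle",(np.array([x0,y0])+u*(np.percentile(s,.3)+.035)).round(4), "from plate",(np.array([x0,y0])+u*(np.percentile(s,99.7)-.14)).round(4))
# carrier top
q=np.zeros(d.shape,bool);q[180:280,270:360]=1;q&=abs(X[...,2]-.038)<.004
n,l,st,_=cv2.connectedComponentsWithStats(q.astype(np.uint8));i=1+np.argmax(st[1:,4]);P=X[l==i][:,:2].astype(np.float32);print("carrier",cv2.minAreaRect(P),cv2.boxPoints(cv2.minAreaRect(P)).round(4).tolist())
# trough corners & rails
q=np.zeros(d.shape,bool);q[165:260,265:370]=1;q&=(X[...,2]>.009)&(X[...,2]<.018)
q&=p.min(2)>120;P=X[q][:,:2].astype(np.float32);print("rails",cv2.minAreaRect(P),cv2.boxPoints(cv2.minAreaRect(P)).round(4).tolist())
E
```

```text
handle ((0.5090376734733582, 0.18263623118400574), (0.014358985237777233, 0.07211751490831375), 13.459447860717773) [[0.4936999976634979, 0.2160000056028366], [0.5103999972343445, 0.14589999616146088], [0.524399995803833, 0.14920000731945038], [0.5076000094413757, 0.21940000355243683]] z 0.0283
rod dir [ 0.2289 -0.9735] yaw -76.77 len [-0.0782  0.1032]
rear end [0.5007 0.2177] bar z 0.0284
mid handle [0.5087 0.1837] from plate [0.5102 0.1774]
carrier ((0.6087554097175598, 0.06394218653440475), (0.0802963376045227, 0.04435937851667404), 83.70059204101562) [[0.5823000073432922, 0.026499999687075615], [0.6263999938964844, 0.02160000056028366], [0.635200023651123, 0.10140000283718109], [0.5910999774932861, 0.1062999963760376]]
rails ((0.6034800410270691, 0.0806448683142662), (0.12776516377925873, 0.07246004790067673), 65.216552734375) [[0.5437999963760376, 0.03779999911785126], [0.6096000075340271, 0.007499999832361937], [0.6632000207901001, 0.12349999696016312], [0.5974000096321106, 0.15379999577999115]]
```

```bash
python3 plan.py "0.5064 .1929 .06 -76.8" "0.5064 .1929 .005 -76.8"
```

```text
t 2.45 tcp [0.5174 0.1344 0.2225] zyaw -80.2 w 0.0871 F [ 0.1 -0.2  0.2]
[ 0.65  -0.003 -0.238] [-0.039  0.001  0.   ]
[ 0.87  -0.003 -0.239] [-0.039  0.001  0.   ]
```

```bash
python3 -m pendant '0.2 0 -0.24 -0.04 0 0;0.4 0 -0.24 -0.04 0 0;0.6 0 -0.24 -0.04 0 0;0.7 0 -0.24 -0.04 0 0;0.8 0 -0.24 -0.04 0 0;0.87 0 -0.24 -0.04 0 0;0.87 0 -0.24 -0.04 0 0' >/dev/null; python3 plan.py "0.5064 .1929 .005 -76.8";  python3 -m pendant '0 0 0 0 0 0;0 0 0 0 0 0;0 0 0 0 0 0;0 0 0 0 0 0;0 0 0 0 0 0;0 0 0 0 0 0' -1 40
```

```text
t 3.15 tcp [0.5068 0.1926 0.0033] zyaw -76.8 w 0.087 F [-0.5 -0.2  0.7]
[-0.007 -0.001 -0.002] [-0.     0.001  0.002]
time: 3.75
ee_pos: [0.5071, 0.1948, 0.0052]
eef_rot: [0.439, 0.554, -0.439, 0.555]
ft_force: [0.7, -0.3, -0.4]
width: 0.047
```

```bash
python3 -m pendant '0 0 0 0 0 0;0 0 0 0 0 0;0 0 0 0 0 0;0 0 0 0 0 0;0 0 0 0 0 0;0 0 0 0 0 0;0 0 0 0 0 0'; python3 plan.py
```

```text
time: 4.45
ee_pos: [0.5069, 0.1947, 0.005]
eef_rot: [0.439, 0.555, -0.439, 0.555]
ft_force: [-1.1, 0.0, 0.7]
width: 0.0137
t 4.45 tcp [0.5069 0.1947 0.005 ] zyaw -76.7 w 0.0137 F [-1.1  0.   0.7]
```

```bash
python3 plan.py "0.55 .22 .08 -80" "0.6341 .2734 .08 -97"; python3 - <<'E'
from h import *
p,d,k=load("top");X=cloud(d,k)
q=(X[...,2]>.03)&(X[...,2]<.3)&(X[...,0]>.45)&(X[...,0]<.82)&(X[...,1]>.0)&(X[...,1]<.45)
n,l,st,_=cv2.connectedComponentsWithStats(q.astype(np.uint8))
for i in range(1,n):
    if st[i,4]>4: P=X[l==i];print(st[i],P.min(0).round(3),P.max(0).round(3))
E
```

```text
t 4.45 tcp [0.5069 0.1947 0.005 ] zyaw -76.7 w 0.0137 F [-1.1  0.   0.7]
[-0.3    0.191 -0.059] [0.038 0.    0.   ]
[-0.3    0.568 -0.189] [0.236 0.    0.   ]
[174  68  23  29 488] [0.763 0.206 0.031] [0.819 0.272 0.152]
[ 207   68   46   30 1209] [0.756 0.007 0.037] [0.82  0.158 0.148]
[219  99  14  11 107] [0.719 0.078 0.03 ] [0.756 0.125 0.047]
[114 107  18  23 239] [0.64  0.429 0.03 ] [0.692 0.45  0.152]
[224 133  24  15 294] [0.581 0.022 0.03 ] [0.632 0.103 0.047]
[209 164   5   4   8] [0.51  0.138 0.03 ] [0.521 0.152 0.034]
[203 167   4   3   6] [0.502 0.162 0.03 ] [0.509 0.172 0.036]
```

```bash
python3 -m pendant '-0.15 0 0 0 0 0;-0.3 0 0 0 0 0;-0.3 0.15 -0.05 0.06 0 0;-0.3 0.3 -0.1 0.12 0 0;-0.3 0.45 -0.15 0.19 0 0;-0.3 0.57 -0.19 0.24 0 0;-0.3 0.57 -0.19 0.24 0 0;-0.3 0.57 -0.19 0.24 0 0'; python3 plan.py "0.6341 .2734 .04 -97"
python3 - <<'E'
from h import *
p,d,k=grab("wrist","w2.png")
E
```

```text
time: 5.25
ee_pos: [0.6342, 0.2742, 0.0791]
eef_rot: [-0.53, -0.468, 0.531, -0.467]
ft_force: [1.1, -0.5, -0.3]
width: 0.0141
t 5.25 tcp [0.6342 0.2742 0.0791] zyaw -97.3 w 0.0141 F [ 1.1 -0.5 -0.3]
[0.157 0.    0.003] [-0.003  0.     0.001]
```

View pics/w2.png

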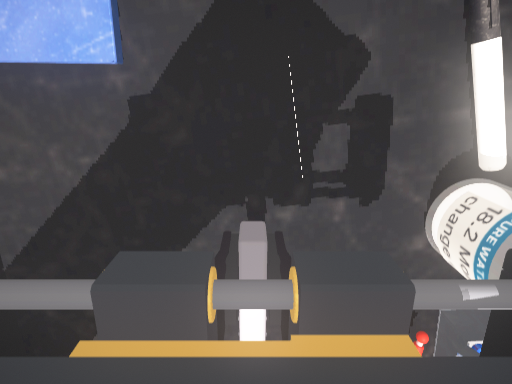

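The wrist view shows the handle held centrally at (253,240), but the fingers hide the plate and trough. I'll use the top camera to check alignment.

```bash
python3 - <<'E'
from h import *
p,d,k=grab("top");X=cloud(d,k)
cv2.imwrite("pics/t1c.png",cv2.resize(p[90:190,140:290],None,fx=5,fy=5,interpolation=cv2.INTER_CUBIC))
O=np.array([.5977,-.0234]);e=np.array([-.1219,-.9925]);f=np.array([.9925,-.1219])
q=(X[...,2]>.05)&(X[...,2]<.125);l=(X[...,:2]-O)@f;s=(X[...,:2]-O)@e
q&=(abs(l)<.04)&(s>-.26)&(s<-.12)
for a in np.arange(-.25,-.12,.01):
    w=q&(s>=a)&(s<a+.01)
    if w.any():print(a.round(3),w.sum(),np.median(l[w]).round(4),np.median(X[w][:,2]).round(3),np.ptp(l[w]).round(3))
E
```

```text
-0.17 6 -0.0029 0.104 0.005
-0.16 8 -0.0026 0.102 0.008
-0.15 20 -0.0046 0.101 0.028
-0.14 9 -0.001 0.092 0.026
```

View pics/t1c.png

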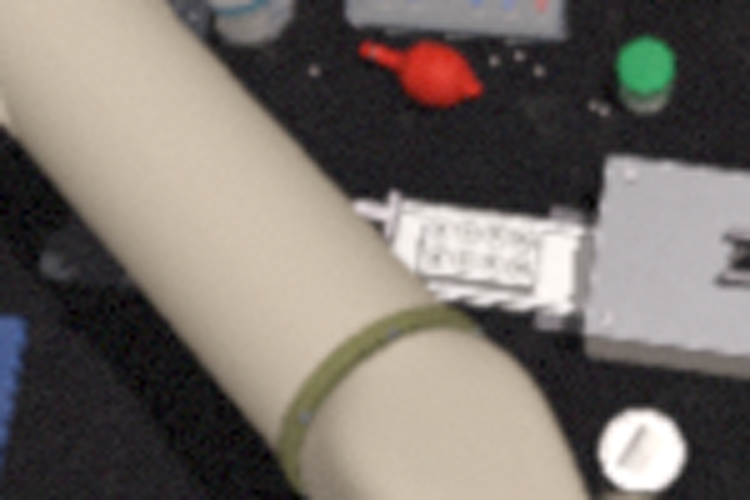

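The plate stands over the trough, in the crop at (393,220), about 3 mm to the right of the middle line and 15 mm behind the carrier. I'll correct the side offset and go down.

```bash
python3 plan.py "0.6374 .279 .017 -97"
```

```text
t 5.35 tcp [0.634  0.2732 0.0798] zyaw -97.3 w 0.0138 F [-0.7  0.2 -1.6]
[ 0.251  0.011 -0.025] [-0.003  0.001  0.   ]
```

```bash
python3 -m pendant '0 0.011 -0.025 -0.003 0 0;0.08 0.011 -0.025 -0.003 0 0;0.16 0.011 -0.025 -0.003 0 0;0.22 0.011 -0.025 -0.003 0 0;0.25 0.011 -0.025 -0.003 0 0;0.25 0.011 -0.025 -0.003 0 0;0.25 0.011 -0.025 -0.003 0 0' - 60;  python3 - <<'E'
from h import *
p,d,k=grab("top");X=cloud(d,k)
O=np.array([.5977,-.0234]);e=np.array([-.1219,-.9925]);f=np.array([.9925,-.1219])
l=(X[...,:2]-O)@f;s=(X[...,:2]-O)@e
q=(X[...,2]>.025)&(X[...,2]<.055)&(abs(l)<.04)&(s>-.26)&(s<-.0)
for a in np.arange(-.25,-.02,.008):
    w=q&(s>=a)&(s<a+.008)
    if w.any():print(a.round(3),w.sum(),np.median(l[w]).round(4),np.median(X[w][:,2]).round(3),np.ptp(l[w]).round(3))
print(r.read_state()["ee_pos"],r.read_state()["ft_force"])
E
```

```text
time: 6.05
ee_pos: [0.6386, 0.2799, 0.0183]
eef_rot: [0.53, 0.468, -0.53, 0.468]
ft_force: [0.7, 0.7, -1.5]
width: 0.0136
-0.162 3 0.0046 0.04 0.003
-0.154 13 0.006 0.039 0.018
-0.13 15 -0.0037 0.038 0.041
-0.122 29 -0.0036 0.039 0.042
-0.114 30 -0.0024 0.038 0.042
-0.106 30 -0.003 0.038 0.044
-0.098 29 -0.0018 0.038 0.042
-0.09 30 -0.0033 0.038 0.043
-0.082 32 -0.0043 0.039 0.045
-0.074 26 -0.0024 0.037 0.04
-0.066 31 -0.0028 0.039 0.043
-0.058 30 -0.0024 0.037 0.044
-0.05 15 -0.0041 0.037 0.043
[0.63878771 0.279962   0.01862628] [ 0.40371118 -0.35929349 -0.51370163]
```

```bash
python3 -m pendant '0 -0.008 0.02 0 0 0;0 -0.008 0.036 0 0 0;0 -0.008 0.052 0 0 0;0 -0.008 0.068 0 0 0;0 -0.008 0.084 0 0 0;0 -0.008 0.1 0 0 0;0 -0.008 0.12 0 0 0;0 -0.008 0.14 0 0 0'; python3 -m pendant '0.002 0 0.025 0 0 0;0.004 0 0.05 0 0 0;0.004 0 0.08 0 0 0;0.004 0 0.11 0 0 0;0.004 0 0.14 0 0 0;0.004 0 0.17 0 0 0;0.004 0 0.2 0 0 0;0.004 0 0.22 0 0 0';python3 plan.py; python3 - <<'E'
from h import *
p,d,k=grab("top");X=cloud(d,k)
O=np.array([.5977,-.0234]);e=np.array([-.1219,-.9925]);f=np.array([.9925,-.1219])
l=(X[...,:2]-O)@f;s=(X[...,:2]-O)@e
q=(X[...,2]>.025)&(X[...,2]<.055)&(abs(l)<.04)&(s>-.26)&(s<-.0)
for a in np.arange(-.25,-.0,.008):
    w=q&(s>=a)&(s<a+.008)
    if w.any():print(a.round(3),w.sum(),np.median(l[w]).round(4),np.median(X[w][:,2]).round(3),np.ptp(l[w]).round(3))
E
```

```text
time: 6.9
ee_pos: [0.6319, 0.2449, 0.0176]
eef_rot: [0.53, 0.468, -0.53, 0.468]
ft_force: [0.5, 1.8, -1.6]
width: 0.0135
time: 7.7
ee_pos: [0.6252, 0.1896, 0.0166]
eef_rot: [-0.53, -0.468, 0.53, -0.468]
ft_force: [0.8, 3.5, -1.0]
width: 0.0135
t 7.7 tcp [0.6252 0.1896 0.0166] zyaw -97.1 w 0.0135 F [ 0.8  3.5 -1. ]
-0.082 1 0.0022 0.039 0.0
-0.074 5 -0.0011 0.041 0.007
-0.066 10 -0.0016 0.036 0.022
-0.058 23 0.0013 0.039 0.038
-0.05 30 -0.0048 0.039 0.041
-0.042 29 -0.0034 0.038 0.044
-0.034 29 -0.0019 0.039 0.043
-0.026 33 -0.0052 0.039 0.04
-0.018 28 -0.0035 0.037 0.042
-0.01 9 -0.0072 0.039 0.039
```

```bash
python3 -m pendant '0 0 0.03 0 0 0;0 0 0.07 0 0 0;0 0 0.11 0 0 0;0 0 0.15 0 0 0;0 0 0.19 0 0 0;0 0 0.23 0 0 0;0 0 0.27 0 0 0;0 0 0.3 0 0 0'; python3 plan.py;  python3 -m pendant '0 0 0.02 0 0 0;0 0 0.04 0 0 0;0 0 0.06 0 0 0;0 0 0.08 0 0 0;0 0 0.1 0 0 0;0 0 0.1 0 0 0'; python3 plan.py
```

```text
time: 8.55
ee_pos: [0.6158, 0.1148, 0.0165]
eef_rot: [-0.53, -0.468, 0.53, -0.468]
ft_force: [0.2, 1.1, -1.4]
width: 0.0135
t 8.55 tcp [0.6158 0.1148 0.0165] zyaw -97.1 w 0.0135 F [ 0.2  1.1 -1.4]
time: 9.15
ee_pos: [0.6128, 0.0901, 0.0164]
eef_rot: [-0.53, -0.468, 0.53, -0.468]
ft_force: [0.3, -0.6, -2.4]
width: 0.0135
t 9.15 tcp [0.6128 0.0901 0.0164] zyaw -97.1 w 0.0135 F [ 0.3 -0.6 -2.4]
```

```bash
python3 -m pendant '0 0 0.012 0 0 0;0 0 0.024 0 0 0;0 0 0.036 0 0 0;0 0 0.048 0 0 0;0 0 0.048 0 0 0' | grep -E "pos|for"; for i in 1; do python3 -m pendant '0 0 0.004 0 0 0;0 0 0.008 0 0 0;0 0 0.012 0 0 0;0 0 0.012 0 0 0'| grep -E "pos|for"; python3 -m pendant '0 0 0.004 0 0 0;0 0 0.008 0 0 0;0 0 0.012 0 0 0;0 0 0.012 0 0 0'| grep -E "pos|for"; done
```

```text
ee_pos: [0.6113, 0.0785, 0.0165]
ft_force: [0.2, -0.0, -2.3]
ee_pos: [0.611, 0.0763, 0.0166]
ft_force: [0.2, 0.7, -1.7]
ee_pos: [0.6106, 0.0731, 0.0165]
ft_force: [0.6, 0.4, -1.2]
```

```bash
python3 -m pendant '0 0 0.004 0 0 0;0 0 0.008 0 0 0;0 0 0.012 0 0 0;0 0 0.012 0 0 0'| grep -E "pos|for"; python3 -m pendant '0 0 0.004 0 0 0;0 0 0.008 0 0 0;0 0 0.012 0 0 0;0 0 0.012 0 0 0'| grep -E "pos|for"; 
```

```text
ee_pos: [0.6102, 0.0706, 0.0166]
ft_force: [-0.1, 3.6, -2.1]
ee_pos: [0.6099, 0.0688, 0.0167]
ft_force: [0.5, 5.3, -2.0]
```

```bash
python3 -m pendant '0 0 0.004 0 0 0;0 0 0.008 0 0 0;0 0 0.012 0 0 0;0 0 0.012 0 0 0'| grep -E "pos|for|wid"; 
```

```text
ee_pos: [0.6096, 0.0666, 0.0168]
ft_force: [0.9, 7.8, -2.3]
width: 0.0137
```

The stop is felt: force rises steadily at about 1 N/mm from 3.6 N. I'll press in another 2 mm or so and hold.

```bash
python3 -m pendant '0 0 0.004 0 0 0;0 0 0.008 0 0 0;0 0 0.008 0 0 0;0 0 0.008 0 0 0'| grep -E "pos|for|wid";python3 -m pendant '0 0 0.003 0 0 0;0 0 0.003 0 0 0;0 0 0.003 0 0 0'| grep -E "pos|for|wid"; 
```

```text
ee_pos: [0.6094, 0.0651, 0.0169]
ft_force: [1.5, 8.9, -1.8]
width: 0.0137
ee_pos: [0.6093, 0.0646, 0.0169]
ft_force: [0.1, 10.5, -2.6]
width: 0.0139
```

```bash
python3 -m pendant '0 0 -0.01 0 0 0;0 0 -0.025 0 0 0;0 0 -0.05 0 0 0;0 0 -0.1 0 0 0;0 0 -0.16 0 0 0;0 0 -0.22 0 0 0;0 0 -0.3 0 0 0;0 0 -0.38 0 0 0'| grep -E "pos|for|wid";python3 -m pendant '0 0 -0.08 0 0 0;0 0 -0.16 0 0 0;0 0 -0.24 0 0 0;0 0 -0.32 0 0 0;0 0 -0.4 0 0 0;0 0 -0.4 0 0 0'| grep -E "pos|for|wid"; python3 plan.py "0.64 .27 .08 -97" "0.507 .1947 .08 -76.8"  "0.507 .1947 .0055 -76.8"
```

```text
ee_pos: [0.621, 0.158, 0.0166]
ft_force: [-0.6, -0.5, -1.1]
width: 0.0136
ee_pos: [0.632, 0.2607, 0.0167]
ft_force: [-0.8, 0.1, -2.5]
width: 0.0135
t 13.75 tcp [0.632  0.2607 0.0167] zyaw -96.8 w 0.0135 F [-0.8  0.1 -2.5]
[-0.253  0.027 -0.042] [ 0.002 -0.002  0.   ]
[-0.254 -0.465  0.321] [-0.233 -0.002  0.   ]
[ 0.044 -0.465  0.321] [-0.233 -0.002  0.   ]
```

```bash
python3 -m pendant '-0.12 0 0 0 0 0;-0.25 0 0 0 0 0;-0.25 -0.12 0.08 -0.06 0 0;-0.25 -0.24 0.16 -0.12 0 0;-0.25 -0.36 0.24 -0.18 0 0;-0.25 -0.465 0.32 -0.233 0 0;-0.25 -0.465 0.32 -0.233 0 0;-0.25 -0.465 0.32 -0.233 0 0' >/dev/null; python3 plan.py "0.507 .1947 .0055 -76.8"
python3 - <<'E'
from h import *
p,d,k=grab("scene","s1.png")
cv2.imwrite("pics/s1c.png",cv2.resize(p[120:280,130:330],None,fx=3.5,fy=3.5,interpolation=cv2.INTER_CUBIC))
E
```

```text
t 14.55 tcp [0.5082 0.1897 0.0794] zyaw -77.1 w 0.0135 F [ 0.1 -0.1 -1.3]
[ 0.296 -0.    -0.021] [-0.004  0.001 -0.001]
```

View pics/s1c.png

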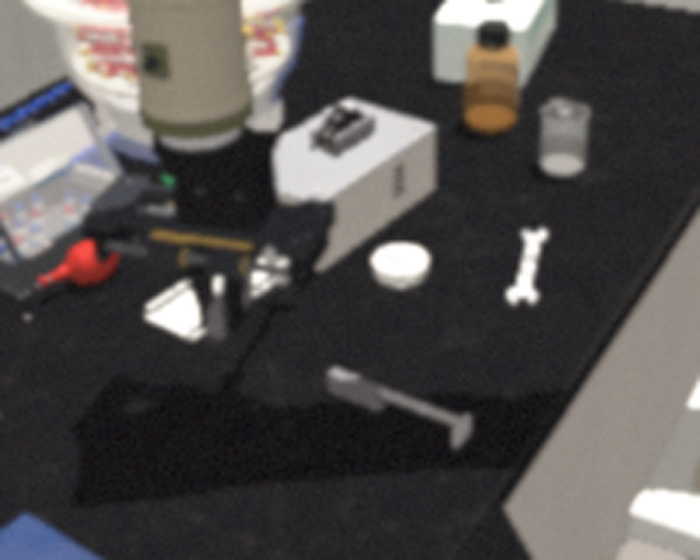

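The crop shows the rod held at (218,300), the empty trough at (190,305), and the bottle, beaker and tin undisturbed. I'll lay the rod down now.

```bash
python3 -m pendant '0.08 0 -0.02 0 0 0;0.16 0 -0.02 0 0 0;0.22 0 -0.02 0 0 0;0.26 0 -0.02 0 0 0;0.28 0 -0.02 0 0 0;0.296 0 -0.02 0 0 0;0.296 0 -0.02 0 0 0'; python3 -m pendant '0 0 0 0 0 0;0 0 0 0 0 0;0 0 0 0 0 0;0 0 0 0 0 0;0 0 0 0 0 0;0 0 0 0 0 0' 0; python3 -m pendant '-0.1 0 0 0 0 0;-0.3 0 0 0 0 0;-0.5 0 0 0 0 0;-0.7 0 0 0 0 0;-0.9 0 0 0 0 0;-0.9 0 0 0 0 0' -1; python3 - <<'E'
from h import *
p,d,k=grab("wrist","w3.png");X=cloud(d,k)
m=np.zeros(d.shape,bool);m[:,200:310]=1;m&=(X[...,2]>.014)&(X[...,2]<.045)&(X[...,0]<.56)&(X[...,1]>.035)
ys,xs=np.where(m);P=X[m];print(len(P),P.min(0),P.max(0),cv2.minAreaRect(P[:,:2].astype(np.float32)),np.median(P[P[:,1]>.16][:,2]),np.median(P[P[:,1]<.1][:,2]))
E
```

```text
time: 15.3
ee_pos: [0.5073, 0.1954, 0.0054]
eef_rot: [0.441, 0.553, -0.44, 0.553]
ft_force: [0.4, 0.5, -1.4]
width: 0.0135
time: 15.9
ee_pos: [0.5069, 0.1951, 0.0051]
eef_rot: [0.44, 0.553, -0.44, 0.553]
ft_force: [0.4, -0.2, -0.7]
width: 0.0424
time: 16.5
ee_pos: [0.5093, 0.1969, 0.2369]
eef_rot: [0.443, 0.551, -0.438, 0.555]
ft_force: [-0.0, 0.3, -1.5]
width: 0.0046
987 [0.49793093 0.04731905 0.01408599] [0.55116852 0.21257749 0.03075667] ((0.5236670970916748, 0.12904521822929382), (0.014596682973206043, 0.1700718104839325), 14.017743110656738) 0.028212393919917395 0.028166356865274002
```

The rod lies flat: top at 28 mm at both ends, 170 mm long as seen. Next I'll go over the wheel to read its digit.

```bash
python3 plan.py "0.545 0 .25 -87"; python3 -m pendant '0 0 0.2 0 0 0;0 0 0.4 0 0 0;0 0 0.6 0 0 0;0 0 0.8 0 0 0;0 0 0.8 0 0 0;0 0 0.8 0 0 0' -1 | grep pos; python3 plan.py "0.5794 -.1723 .25 -97"
```

```text
t 16.55 tcp [0.5083 0.1959 0.2334] zyaw -77.1 w 0.0028 F [ 0.5  0.2 -0.6]
[-0.066 -0.032  0.797] [ 0.116 -0.    -0.004]
ee_pos: [0.5512, -0.0011, 0.2286]
t 17.15 tcp [ 0.5512 -0.0011  0.2286] zyaw -77.2 w 0.0005 F [-0.6  0.8 -0.9]
[-0.086 -0.042  0.693] [ 0.23  -0.     0.001]
```

```bash
python3 -m pendant '-0.09 -0.02 0.2 0.06 0 0;-0.09 -0.04 0.4 0.12 0 0;-0.09 -0.04 0.6 0.18 0 0;-0.09 -0.04 0.69 0.23 0 0;-0.09 -0.04 0.69 0.23 0 0;-0.09 -0.04 0.69 0.23 0 0' | grep pos; python3 - <<'E'
from h import *
p,d,k=grab("wrist","w4.png");X=cloud(d,k)
K,Rm,t=k
for o in [(.5837,-.1375,.12)]:
    c=Rm@np.array(o)+t;uv=(K@c/c[2])[:2];print("wheel top px",uv)
u,v=map(int,uv);a,b=max(0,v-70),max(0,u-80)
cv2.imwrite("pics/w4c.png",cv2.resize(p[a:a+140,b:b+160],None,fx=4,fy=4,interpolation=cv2.INTER_CUBIC))
q=(X[...,2]>.108)&(X[...,2]<.13)&(abs(X[...,0]-.58)<.04)&(abs(X[...,1]+.1375)<.04)
print(q.sum(),X[q].min(0).round(4),X[q].max(0).round(4),np.median(X[q],0).round(4),"crop org",b,a)
E
```

```text
ee_pos: [0.5807, -0.1683, 0.2517]
wheel top px [251.61195474 151.92892739]
1100 [ 0.574  -0.162   0.1081] [ 0.5986 -0.112   0.1222] [ 0.5866 -0.1343  0.1178] crop org 171 81
```

View pics/w4c.png

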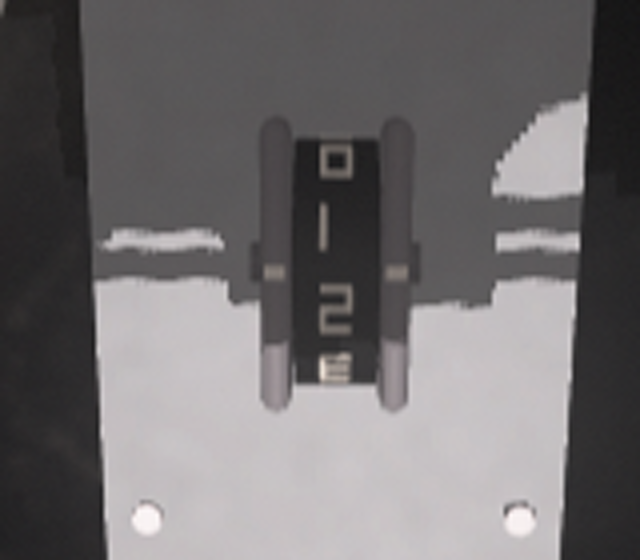

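The crop shows digits 0 (336,160), 1 (323,228), 2 (336,310) and 3 (336,370), with the cheek index marks at row 272. The top therefore lies between 1 and 2. I'll compute the angle by casting rays onto the rim.

```bash
cat > wheel.py <<'E'
from h import *
O=np.array([.5977,-.0234]);e=np.array([-.1219,-.9925]);f=np.array([.9925,-.1219])
def so(P): return np.array([(P[:2]-O)@e,(P[:2]-O)@f,P[2]])
def ang(u,v,k,s0):  # angle of rim point from top, + toward mouth
    K,Rm,t=k;o=so(-Rm.T@t);w=Rm.T@np.linalg.inv(K)@np.array([u,v,1.]);w=np.array([w[:2]@e,w[:2]@f,w[2]])
    a=w[0]**2+w[2]**2;A=o[0]-s0;B=o[2]-.09;b=A*w[0]+B*w[2];c=A*A+B*B-.03**2
    L=(-b-np.sqrt(b*b-a*c))/a
    return np.degrees(np.arctan2(-(A+L*w[0]),B+L*w[2]))
E
python3 - <<'E'
from wheel import *
p,d,k=load("wrist")
for col in (273,395): print("mark",so(onplane(171+col/4,81+272/4,.105,k)).round(4))
print("wheel mid",so(onplane(171+336/4,81+272/4,.12,k)).round(4))
X=cloud(d,k);q=(X[...,2]>.1)&(X[...,2]<.13);s=(X[...,:2]-O)@e;l=(X[...,:2]-O)@f
q&=(abs(l-.003)<.006)&(s>.07)&(s<.16);A=np.c_[s[q],X[q][:,2]];M=np.c_[2*A,np.ones(len(A))];c=np.linalg.lstsq(M,(A**2).sum(1),rcond=None)[0];print("circle",c[:2],np.sqrt(c[2]+c[0]**2+c[1]**2))
for s0 in (.112,.115): print(s0,[ang(171+u/4,81+v/4,k,s0).round(1) for u,v in [(336,160),(323,228),(336,310),(336,370)]])
E
```

```text
mark [ 0.1149 -0.0118  0.105 ]
mark [0.1147 0.0172 0.105 ]
wheel mid [0.1123 0.0031 0.12  ]
circle [0.11428064 0.09085566] 0.029622063837237363
0.112 [np.float64(51.9), np.float64(18.3), np.float64(-18.0), np.float64(-66.3)]
0.115 [np.float64(61.2), np.float64(24.2), np.float64(-11.7), np.float64(-48.8)]
```

```bash
python3 plan.py "0.5849 -.1523 .13 -97" "0.5849 -.1523 .119 -97"
```

```text
t 17.8 tcp [ 0.5807 -0.1675  0.2521] zyaw -96.6 w 0.0005 F [-0.8  0.4  0.4]
[ 0.488  0.01  -0.062] [ 0.005 -0.001  0.   ]
[ 0.532  0.01  -0.062] [ 0.005 -0.001  0.   ]
```

```bash
python3 -m pendant '0.12 0.01 -0.06 0.005 0 0;0.24 0.01 -0.06 0.005 0 0;0.36 0.01 -0.06 0.005 0 0;0.44 0.01 -0.06 0.005 0 0;0.49 0.01 -0.06 0.005 0 0;0.49 0.01 -0.06 0.005 0 0;0.49 0.01 -0.06 0.005 0 0' | grep -E "pos|for"; python3 -m pendant '0.01 0 0 0 0 0;0.02 0 0 0 0 0;0.03 0 0 0 0 0;0.036 0 0 0 0 0;0.036 0 0 0 0 0' | grep -E "pos|for";python3 -m pendant '0.004 0 0 0 0 0;0.008 0 0 0 0 0;0.008 0 0 0 0 0' | grep -E "pos|for"
```

```text
ee_pos: [0.5854, -0.1547, 0.131]
ft_force: [-0.1, 0.7, 0.7]
ee_pos: [0.5847, -0.1556, 0.1208]
ft_force: [-0.2, -0.0, -1.0]
ee_pos: [0.585, -0.1556, 0.1192]
ft_force: [0.2, 0.2, 1.8]
```

```bash
python3 -m pendant '0.01 0 -0.01 0 0 0;0.01 0 -0.03 0 0 0;0.008 0 -0.05 0 0 0;0.008 0 -0.07 0 0 0' | grep -E "pos|for";python3 -m pendant '0 0 -0.02 0 0 0;0 0 -0.04 0 0 0;0.002 0 -0.06 0 0 0;0.004 0 -0.075 0 0 0' | grep -E "pos|for"; python3 -m pendant '-0.08 0 0 0 0 0;-0.08 0 0.02 0 0 0'| grep -E "pos|for"; python3 -m pendant '-0.2 0 0.07 0 0 0;-0.3 0 0.15 0 0 0;-0.4 0 0.2 0 0 0;-0.4 0 0.23 0 0 0;-0.4 0 0.23 0 0 0' | grep -E "pos|for"; python3 - <<'E'
from wheel import *
p,d,k=grab("wrist");K,Rm,t=k
o=np.r_[O+e*.1145+f*.003,.12];c=Rm@o+t;u,v=map(int,(K@c/c[2])[:2]);a,b=max(0,v-70),max(0,u-80)
print("crop org",b,a,"top px",u,v);cv2.imwrite("pics/w5c.png",cv2.resize(p[a:a+140,b:b+160],None,fx=4,fy=4,interpolation=cv2.INTER_CUBIC))
E
```

```text
ee_pos: [0.5873, -0.1394, 0.12]
ft_force: [-11.5, -1.0, 25.5]
ee_pos: [0.5898, -0.1187, 0.1178]
ft_force: [-4.4, 1.9, 10.4]
ee_pos: [0.5902, -0.1237, 0.1383]
ft_force: [0.7, -0.3, 0.9]
ee_pos: [0.5812, -0.1833, 0.2355]
ft_force: [-1.1, 0.2, -1.2]
crop org 171 67 top px 251 137
```

View pics/w5c.png

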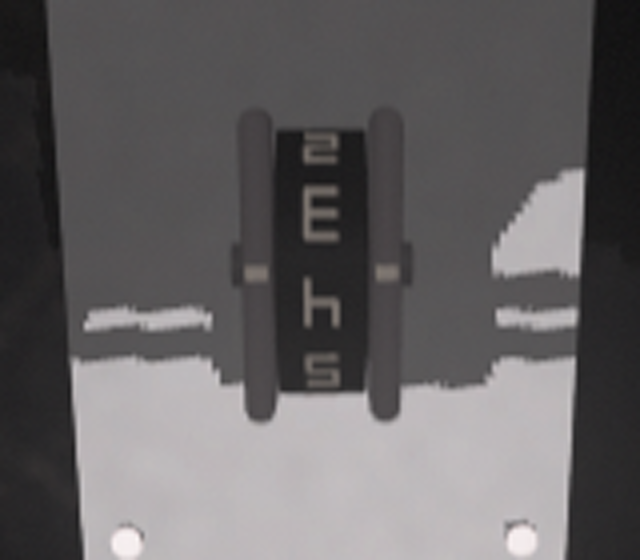

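The crop now shows 2 (320,147), 3 (320,215), 4 (320,305) and 5 (322,370), so the top stands at about 3.6. The stroke advanced the wheel by roughly two digits. It pressed harder than wanted (25 N), so the next one will be lighter.

```bash
python3 - <<'E'
from wheel import *
p,d,k=load("wrist")
for col in (256,388): print("mark",so(onplane(171+col/4,67+272/4,.105,k)).round(4))
for s0 in (.113,.1145,.116): print(s0,[ang(171+320/4,67+v/4,k,s0).round(1) for v in (147,215,305,370)])
E
python3 plan.py "0.5857 -.1503 .127 -97" "0.5857 -.1503 .1195 -97"
```

```text
mark [ 0.1145 -0.0117  0.105 ]
mark [0.1147 0.0177 0.105 ]
0.113 [np.float64(57.4), np.float64(23.3), np.float64(-13.0), np.float64(-49.5)]
0.1145 [np.float64(62.8), np.float64(26.4), np.float64(-10.0), np.float64(-44.2)]
0.116 [np.float64(69.4), np.float64(29.5), np.float64(-7.1), np.float64(-39.5)]
t 20.85 tcp [ 0.581  -0.182   0.2348] zyaw -97.3 w 0.0006 F [-0.1 -0.5 -0.5]
[ 0.431  0.003 -0.128] [-0.004 -0.     0.001]
[ 0.461  0.003 -0.128] [-0.004 -0.     0.001]
```

```bash
python3 -m pendant '0.12 0.003 -0.06 -0.004 0 0;0.24 0.003 -0.128 -0.004 0 0;0.34 0.003 -0.128 -0.004 0 0;0.4 0.003 -0.128 -0.004 0 0;0.42 0.003 -0.128 -0.004 0 0;0.42 0.003 -0.128 -0.004 0 0;0.42 0.003 -0.128 -0.004 0 0' | grep -E "pos|for"; python3 plan.py "0.5857 -.1503 .1192 -97"
```

```text
ee_pos: [0.5869, -0.1503, 0.1321]
ft_force: [0.3, -0.6, 0.5]
t 21.55 tcp [ 0.5869 -0.1503  0.1321] zyaw -96.9 w 0.0002 F [ 0.3 -0.6  0.5]
[ 0.051 -0.005  0.001] [ 0.001  0.    -0.001]
```

```bash
python3 -m pendant '0.02 0 0 0 0 0;0.04 0 0 0 0 0;0.05 0 0 0 0 0;0.054 0 0 0 0 0;0.054 0 0 0 0 0' | grep -E "pos|for"; python3 -m pendant '0 0 -0.016 0 0 0;0 0 -0.032 0 0 0;0 0 -0.048 0 0 0' | grep -E "pos|for";  python3 -m pendant '0 0 -0.016 0 0 0;0 0 -0.032 0 0 0;0 0 -0.048 0 0 0;0 0 -0.048 0 0 0' | grep -E "pos|for"; python3 -m pendant '-0.08 0 0 0 0 0;-0.2 0 0.07 0 0 0;-0.3 0 0.15 0 0 0;-0.4 0 0.2 0 0 0;-0.4 0 0.25 0 0 0;-0.4 0 0.25 0 0 0' | grep -E "pos|for"; python3 - <<'E'
from wheel import *
p,d,k=grab("wrist");K,Rm,t=k
o=np.r_[O+e*.1145+f*.003,.12];c=Rm@o+t;u,v=map(int,(K@c/c[2])[:2]);a,b=max(0,v-70),max(0,u-80)
print("crop org",b,a,"top px",u,v);cv2.imwrite("pics/w6c.png",cv2.resize(p[a:a+140,b:b+160],None,fx=4,fy=4,interpolation=cv2.INTER_CUBIC))
E
```

```text
ee_pos: [0.5869, -0.1504, 0.1197]
ft_force: [-7.2, -1.7, 17.5]
ee_pos: [0.5883, -0.139, 0.1201]
ft_force: [-7.9, -1.3, 21.5]
ee_pos: [0.5899, -0.1255, 0.1196]
ft_force: [-5.9, 2.3, 16.3]
ee_pos: [0.5814, -0.1904, 0.2174]
ft_force: [-1.5, -0.2, -0.8]
crop org 170 61 top px 250 131
```

View pics/w6c.png

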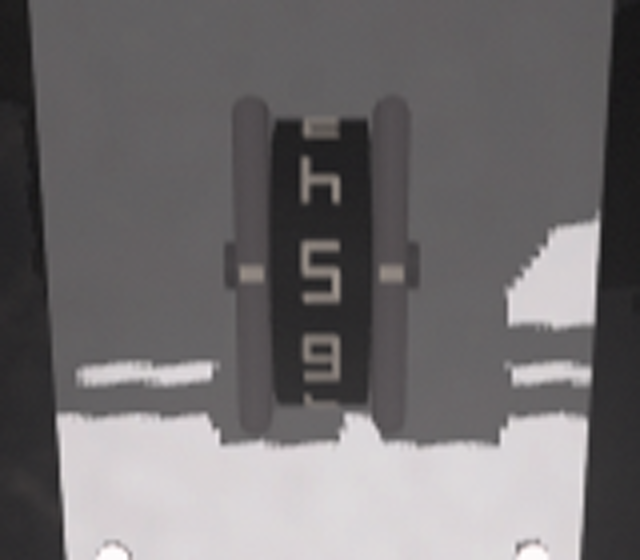

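5 stands on top: it is centred at (320,272), level with the cheek marks. I'll check the angle, then back away and check the flap and the rod.

```bash
python3 -m pendant '-0.3 0 0.1 0 0 0;-0.5 0 0.2 0 0 0;-0.5 0 0.2 0 0 0;-0.5 0 0.2 0 0 0' | grep -E "pos|for"; python3 - <<'E'
from wheel import *
p,d,k=load("wrist");print("digits 4 5 6 deg",[ang(170+320/4,61+v/4,k,.1145).round(1) for v in (182,272,358)])
X0=cloud(*load("top")[1:]) 
p,d,k=grab("scene");K,Rm,t=k
o=np.r_[O+f*.0,.03];c=Rm@o+t;u,v=map(int,(K@c/c[2])[:2]);print("mouth px",u,v)
cv2.imwrite("pics/s2c.png",cv2.resize(p[v-60:v+60,u-80:u+80],None,fx=5,fy=5,interpolation=cv2.INTER_CUBIC))
X=cloud(d,k)
for dv in range(-8,10,2): print([ (so(X[v+dv,u+du])*1000).round().astype(int).tolist() for du in (-4,0,4)])
p,d,k=grab("top");X=cloud(d,k)
m=(X[...,2]>.014)&(X[...,2]<.04)&(X[...,0]<.56)&(X[...,0]>.48)&(X[...,1]>.035)&(X[...,1]<.23)
P=X[m];print("rod",cv2.minAreaRect(P[:,:2].astype(np.float32)),np.median(P[:,2]))
E
```

```text
ee_pos: [0.5766, -0.2393, 0.3461]
ft_force: [0.2, 0.2, -0.0]
digits 4 5 6 deg [np.float64(38.0), np.float64(3.2), np.float64(-32.5)]
mouth px 209 185
[[-7, 10, 65], [-6, -8, 71], [-2, -24, 74]]
[[-1, 16, 52], [-6, -7, 62], [-7, -27, 69]]
[[-1, 17, 43], [-3, -3, 51], [-4, -24, 59]]
[[-4, 16, 37], [0, -1, 41], [-7, -26, 53]]
[[-1, 19, 26], [-2, -1, 33], [1, -18, 38]]
[[1, 22, 16], [-4, -2, 26], [-1, -19, 31]]
[[-1, 21, 8], [-1, 2, 15], [-1, -18, 22]]
[[-6, 17, 3], [2, 5, 3], [-2, -18, 14]]
[[-17, 7, 5], [-7, -3, 3], [-7, -22, 10]]
rod ((0.5238624811172485, 0.12555597722530365), (0.025522379204630852, 0.17524419724941254), 10.489273071289062) 0.02735928098295256
```

View pics/s2c.png

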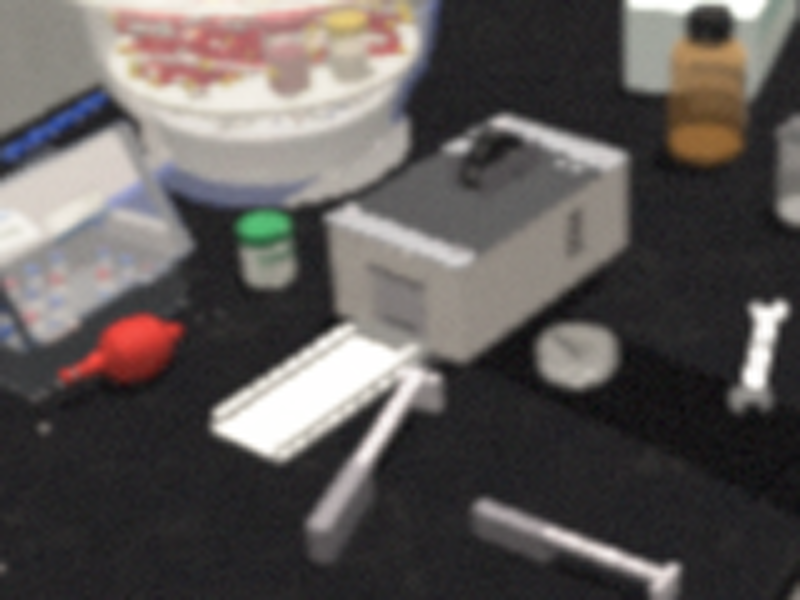

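The crop shows the flap shut as an upright plane at (397,297), an empty trough, and the rod lying clear at (370,460). The bottle, beaker and tin are in place, so I'm handing in.

```bash
python3 -c "
from bench import close_job,r
print(r.read_state()['time']);print(close_job())"
```

```text
23.9
the job is handed in; nothing more can be done
None
```

The job is done and was handed in at 23.9 s of the 72 s allowed. I took the middle-sized rod by its handle and pushed the carrier through the flap until I felt the sprung stop. I then pressed it to about 10.5 N, roughly 6 mm in as estimated from the force, and put the rod back where it had lain. The wheel took two strokes with a shut fingertip.

**Last checks:**
- **Carrier:** its middle should be about 100 mm inside the hinge line. That comes from the arm position when I pressed the stop. I could not see it behind the shut flap.
- **Flap:** it hangs upright in the mouth, within about 4 mm by depth.
- **Thumbwheel:** 5 stands on top, about 3° off.
- **Rod:** it lies flat with its top at about 27 to 28 mm, roughly 20 mm clear of the trough.
- **Bystanders:** the bottle, the beaker and the tin look unmoved in the picture. I did not measure them.
- **Arm:** it was clear of everything, with no force on the tool.

**What disagreed:**
- Fingertip force on the wheel reached 21 to 26 N, more than I intended but under the 40 N limit.
- The top camera and the wrist camera differed by up to 3 mm sideways.

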